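Bring the microscope illuminator to full light

ROBOT

A 7-joint arm with a two-finger parallel gripper is mounted at the origin on the work surface. World frame = base frame: x ahead of the robot, y to its left, z up, the work surface at z = 0. Lengths are in m, angles in rad, forces in N, time in s.
With the tool pointing down it reaches from about 0.35 to 0.9 m from the base axis. Payload 8.1 kg.
Tool frame: the origin (TCP) lies on the mounting face of the last link; the fingertips stand 173 mm ahead of it and the grasp point (between the pads) lies 155 mm ahead of it; z points along the fingers, y is the line along which they close (so a half turn about z gives the same grasp; the last joint's range is limited). The gripper opens to 85 mm and grips with 20 to 120 N. Pads are 22 mm wide; open, the fingers measure 114 mm over their backs; the gripper's body (76 mm by 85 mm) begins 54 mm behind the grasp point. The pads swing forward as they close: fully open they stand 13 mm farther back than shut.
Start: joints at [1.049, 0.434, 0.025, 1.573, -0.012, 1.134, -0.075], TCP at [0.254, -0.571, 0.405] pointing down, gripper open.
Joint ranges: [-2.62, 2.62], [-0.44, 2.09], [-1.27, 1.32], [0.08, 2.57], [-1.32, 4.46], [0.12, 2], [-2.74, 2.74]. Speed limits (rad/s): [2.22, 2.22, 3.01, 3.01, 3.14, 3.14, 3.14].

INTERFACE

Orientations are given as a unit quaternion [x, y, z, w].
In Python, from plant import * gives the robot as it stands.
- The arm moves only by the tool carry_out, never from a script. Its argument "moves" is one flat list of numbers, 5 for each row, row after row: the shift along the world's x, y, z in mm, then the turn about the world's z in rad, then the gripper's target within -1 to 1 (shut at 1, half-way at 0, fully open at -1). In form: [dx, dy, dz, spin, hand, dx, dy, dz, spin, hand, ...]. A call has 1 to 8 rows; each row shifts and turns the commanded pose from where the row before left it; what a row does not reach is not made up. A row lasts 1/12 s, in which the tool goes at most 41.7 mm and 7.16 degrees, less where a joint would pass 70% of its speed; a pose out of reach is approached as far as the arm can. A call with a gripper value outside its range is refused whole. The fingers move at their own pace and stop on an object; the grip force is fixed at half the most. Time passes only in rows, so rows that do not move let the fingers close. It gives the time, the measured TCP pose, the force, the opening and the grip force at its end, in the units of the state.
- read_state(): the state, without advancing time (a new reading comes with each control period).
- get_image(name): name is "side" or "top"; returns (picture, depth): 420x560x3 uint8, red, green, blue; 420x560 float32, m along the optical axis (not along the pixel's ray), 0 where there is no reading.
- camera_params(name): a dict with "camera_matrix" (3x3 intrinsics, pixels), "position" and "orientation" of the camera in the world. Camera axes: x right, y down, z forward; pixel columns grow to the right and rows downward; lengths in m; the calibration is good to about 2 mm. A picture is of the moment at which its call begins. camera_params takes no time and is no camera call.
- sign_off(): hands the job in; it is judged then, once.
The state is a dict: "time_s": time; "qpos": joint angles; "joint_velocities": joint speeds; "joint_efforts": joint torques, N m; "position": TCP position; "eef_rot": TCP orientation; "contact_force": force on the tool from outside, world axes, zero at the start; "wrist_torque": the same for the moment, N m; "width": finger opening in m; "grasp_force": force on a finger pad.
Only numpy, scipy, OpenCV 4.12 (cv2) and the standard library are available. Lean on these libraries where they do the work, as an engineer would, in place of code of your own. Each camera call takes 0.05 s, during which the arm holds its last target. There are 200 camera calls.

TASK

Start the illuminator with the blue lever knob: press its green button right down with a fingertip and let it come up again, and after that push its lever with the fingers past the first detent (half open) all the way to the second stop, so that the shutter is fully open. Only press and push, gently, pinching nothing: do not lift the illuminator or shove it about the bench, and leave the orange-knobbed illuminator, the amber bottle, the slide box and the slide alone. Finish with the hand clear.

Things in the scene. Friction and masses are not known exactly. Their poses are not given: they have to be found in the camera images.
- blue_lamp: Illuminator with the blue knob (the one to use): a light blue-grey box 180 x 180 x 90 mm, about 2 kg, standing loose on rubber feet on the bench. Origin at the centre of its underside; its own z is up and its own -x side (the lever side) faces the robot roughly.
- blue_button_top (a point): Centre of the top of the green push button (26 mm across) of the blue-knobbed illuminator, in the corner of the box's top at own x +58, y +66 mm. It is pressed straight down.
- blue_button (a joint): Travel of that button in m: 0 is up, 0.006 is fully down. It springs back; fully down takes about 4 N.
- blue_knob (a point): Centre of the top of the blue knob, an upright round post 18 mm in diameter on the free end of the lever. Its top is 47 mm above the box's top; it reaches down to the lever's thin bar (14 mm wide, upper face 8 mm above the box's top). Push the post sideways, fingertips 12 mm or more above the box's top.
- blue_pivot (a point): Point on the lever's upright axis, level with the box's top face (90 mm above the bench), at own x +15, y 0 mm. The knob's centre goes round it at a radius of 75 mm; at lever angle q it lies in the box's own direction (cos, sin) of 2.542 + q. Opposite the knob a dark round shutter, 40 mm across, swings off a bright lamp window, 31 mm across.
- blue_lever (a joint): Lever angle, rad, growing anticlockwise seen from above (own +y to own -y). 0: closed end, black dot. 0.6: first detent, half open, yellow dot; it clicks in and stays. 1.2: second stop, fully open, red dot, hard end. A spring catch resists by up to 5 N at the knob on leaving each place; from half-way it pulls the lever on into the next. Dots are on the box's own -x edge.
- orange_lamp: Illuminator with the orange knob (to be left alone; its lever stands at the half-open detent): a light blue-grey box 180 x 180 x 90 mm, about 2 kg, standing loose on rubber feet on the bench. Origin at the centre of its underside; its own z is up and its own -x side (the lever side) faces the robot roughly.
- orange_button_top (a point): Centre of the top of the green push button (26 mm across) of the orange-knobbed illuminator, in the corner of the box's top at own x +58, y +66 mm. It is pressed straight down.
- orange_button (a joint): Travel of that button in m: 0 is up, 0.006 is fully down. It springs back; fully down takes about 4 N.
- orange_knob (a point): Centre of the top of the orange knob, an upright round post 18 mm in diameter on the free end of the lever. Its top is 47 mm above the box's top; it reaches down to the lever's thin bar (14 mm wide, upper face 8 mm above the box's top). Push the post sideways, fingertips 12 mm or more above the box's top.
- orange_pivot (a point): Point on the lever's upright axis, level with the box's top face (90 mm above the bench), at own x +15, y 0 mm. The knob's centre goes round it at a radius of 75 mm; at lever angle q it lies in the box's own direction (cos, sin) of 2.542 + q. Opposite the knob a dark round shutter, 40 mm across, swings off a bright lamp window, 31 mm across.
- orange_lever (a joint): Lever angle, rad, growing anticlockwise seen from above (own +y to own -y). 0: closed end, black dot. 0.6: first detent, half open, yellow dot; it clicks in and stays. 1.2: second stop, fully open, red dot, hard end. A spring catch resists by up to 5 N at the knob on leaving each place; from half-way it pulls the lever on into the next. Dots are on the box's own -x edge.
- vial_center (a point): Centre of a small loose amber bottle with a black cap, 34 mm across, 70 mm tall, upright. Bystander.
- slide_box_center (a point): Centre of a loose green and white slide box, 87 x 36 x 34 mm, flat on the bench. Bystander.
- slide_center (a point): Centre of a loose specimen slide, 26 x 76 x 4 mm, flat on the bench. Bystander.

How it is judged:
On the way, in this order (a step that is already met when the one before it is completed fails the run):
1. the green button of the blue-knobbed illuminator is pressed down while its lever is still at the closed end (value of joint blue_button above 0.0042 m and value of joint blue_lever below 0.35 rad), for 0.05 s.
2. the lever is past the first detent, with the button up again (value of joint blue_lever above 0.8 rad and value of joint blue_button below 0.002 m), for 0.05 s.
At the end, for the whole second after the job is handed in: The blue lever rests at its second stop (over 1.12 of 1.2 rad), its button is up again (under 2 mm down), and its illuminator stands upright and still within 30 mm of where it was (value of joint blue_lever above 1.12 rad and value of joint blue_button below 0.002 m and distance of blue_lamp from where it was at the start of the episode below 0.03 m and angle between blue_lamp's own z axis and vertical below 0.05 rad and velocity of joint blue_lever below 0.05 rad/s and linear speed of blue_lamp below 0.02 m/s); the robot touches nothing.
It fails at once if the illuminator in use was shoved more than 30 mm from its place (distance of blue_lamp from where it was at the start of the episode above 0.03 m).
It fails at once if an illuminator was lifted or tipped (height (world z) of any of blue_lamp, orange_lamp above 0.008 m or angle between any of blue_lamp, orange_lamp's own z axis and vertical above 0.1 rad).
It fails at once if the lever or the button was forced or pinched (over 40 N) (contact force between the fingers and blue_lamp above 40 N).
It fails at once if the other illuminator was shifted, its lever moved or its button pressed (distance of orange_lamp from where it was at the start of the episode above 0.02 m or value of joint orange_lever below 0.42 rad or value of joint orange_lever above 0.78 rad or value of joint orange_button above 0.003 m).
It fails at once if the bottle, the slide box or the slide was disturbed or lifted (distance of any of vial_center, slide_box_center, slide_center from where it was at the start of the episode above 0.02 m).
It also fails if it takes over 42 s, if anything falls off the work surface, if the arm or the gripper's body presses on something with over 40 N, if the wrist force passes 120 N, or if a joint passes its speed limit or range.

## Working session

There is one attempt and no reset: what is moved stays moved. The work goes in short steps, Python scripts to look and compute and a tool call to move; the robot and the scene stay as the last step left them, time stands still between calls to the robot, and variables do not carry over. Pictures are saved under pics/ and viewed, at most 10 in all, crops included, and the job is handed in when it is done.

Besides the shell and the picture viewer there is one more tool, called after "Call:" by a JSON object that holds its "op" and its "data". carry_out: Moves the arm, as the interface text tells. Its arguments: {"type":"object","properties":{"moves":{"type":"array","items":{"type":"number"}}},"required":["moves"]}

```bash
mkdir -p pics
cat > h.py <<'E'
from plant import *
import numpy as np, cv2
from scipy.spatial.transform import Rotation as R
def ray(name,uv,z):
    c=camera_params(name);K=np.array(c["camera_matrix"]);o=np.array(c["position"])
    d=R.from_quat(c["orientation"]).apply(np.linalg.inv(K)@[uv[0],uv[1],1.])
    return o+d*(z-o[2])/d[2]
def grab(name,fn):
    p,d=get_image(name);cv2.imwrite("pics/"+fn,p[:,:,::-1]);return p,d
def blobs(p,lo,hi,amin=30):
    m=cv2.inRange(cv2.cvtColor(p,cv2.COLOR_RGB2HSV),lo,hi)
    n,l,s,c=cv2.connectedComponentsWithStats(m)
    return [(c[i].round(1).tolist(),s[i].tolist()) for i in range(1,n) if s[i][4]>=amin]
E
python3 - <<'E'
from h import *
for n in("top","side"):
    p,d=grab(n,n+"0.png")
    print(n,camera_params(n))
    print("green",blobs(p,(45,90,60),(85,255,255)));print("blue",blobs(p,(100,130,60),(125,255,255)));print("orange",blobs(p,(5,160,120),(18,255,255)))
E
```

```text
top {'camera_matrix': array([[523.60735428,   0.        , 273.53609304],
       [  0.        , 523.60735428, 216.88309172],
       [  0.        ,   0.        ,   1.        ]]), 'position': array([0.47418221, 0.02809125, 1.05133134]), 'orientation': array([-0.70611961,  0.70744986, -0.01294369,  0.02724434])}
green [([389.1, 171.3], [383, 165, 14, 13, 135]), ([144.3, 181.7], [138, 176, 13, 13, 129])]
blue [([500.3, 70.2], [456, 10, 104, 118, 986]), ([135.8, 240.9], [132, 237, 9, 9, 66])]
orange []
side {'camera_matrix': array([[399.49210634,   0.        , 274.97410638],
       [  0.        , 399.49210634, 212.63434371],
       [  0.        ,   0.        ,   1.        ]]), 'position': array([0.34865083, 0.47244331, 0.63546356]), 'orientation': array([-0.18193854,  0.91519174, -0.35414865,  0.06245943])}
green [([227.1, 220.3], [208, 217, 40, 8, 214]), ([160.7, 321.2], [152, 313, 18, 18, 250])]
blue [([216.2, 109.7], [193, 83, 59, 33, 269]), ([225.5, 351.2], [219, 340, 13, 24, 265])]
orange []
```

View pics/top0.png

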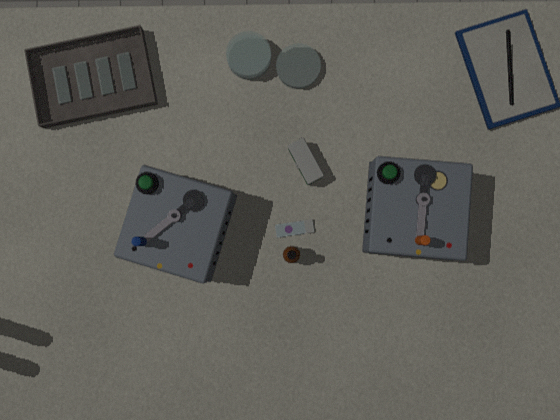

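View pics/side0.png

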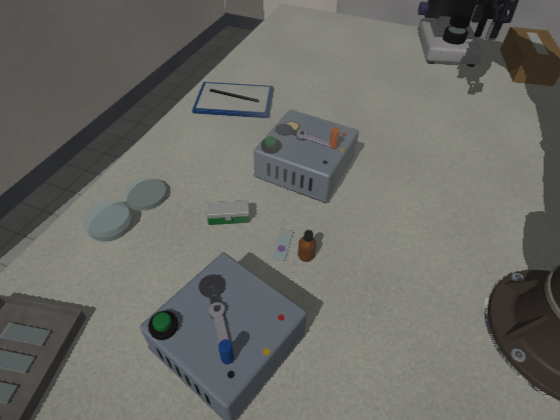

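The top view shows the blue lamp at left with its button at (144,182), knob at (136,241) and pivot near (174,215). The orange lamp is at right. The bottle (291,254), slide (296,229) and slide box (308,162) lie between them. The blue lever is at the black dot.

Run:
```python
from h import *
s=read_state();print({k:np.round(s[k],3).tolist() for k in("time_s","position","eef_rot","qpos","contact_force","width")})
p,d=get_image("top");c=camera_params("top")
def z(u,v):
    m=np.median(d[v-2:v+3,u-2:u+3]);q=ray("top",(u,v),0);o=np.array(c["position"])
    K=np.array(c["camera_matrix"]);return o+R.from_quat(c["orientation"]).apply(np.linalg.inv(K)@[u,v,1.])*m
for n,uv in dict(btn=(144,182),knob=(136,241),piv=(174,215),face=(180,250),bench=(300,320)).items(): print(n,z(*uv).round(4))
b=z(144,182)[2]
B=ray("top",(144.3+3.2,181.7+.5) if 0 else (144.3,181.7),b)
kt=ray("top",(135.8,240.9),.137); 
# side view check of knob top & button
print("B",B,"Bside",ray("side",(160.7,321.2),b),"Kn",kt,"Kside",ray("side",(225.5,344),.137))
# red/yellow dots on top face
for nm,lo,hi in(("red",(0,150,100),(4,255,255)),("yel",(19,120,120),(32,255,255))):
    for t in blobs(p,lo,hi,6): print(nm,t,ray("top",t[0],.09).round(4))
# top face corners
hsv=cv2.cvtColor(p,cv2.COLOR_RGB2HSV)
print(hsv[250,180],hsv[255,205],hsv[300,180])
P=np.array([[58,66],[15+75*np.cos(2.542),75*np.sin(2.542)]])/1e3
v=P[1]-P[0];w=(kt-B)[:2]
yaw=np.arctan2(w[1],w[0])-np.arctan2(v[1],v[0]);yaw=(yaw+np.pi)%(2*np.pi)-np.pi
r=lambda a,q:np.array([[np.cos(a),-np.sin(a)],[np.sin(a),np.cos(a)]])@q
print("yaw",yaw,np.linalg.norm(v),np.linalg.norm(w))
o=(B[:2]+kt[:2])/2-r(yaw,P.mean(0));print("origin",o)
pv=o+r(yaw,np.array([.015,0]));print("pivot",pv,"pix pivot",ray("top",(174.5,215.5),.1))
for q in(0,.3,.6,.9,1.2): print(q,pv+.075*np.array([np.cos(yaw+2.542+q),np.sin(yaw+2.542+q)]))
```

```text
{'time_s': 0.1, 'position': [0.254, -0.571, 0.404], 'eef_rot': [0.978, 0.208, -0.0, -0.001], 'qpos': [1.049, 0.435, 0.025, 1.574, -0.012, 1.134, -0.075], 'contact_force': [0.247, 0.132, 1.373], 'width': 0.085}
btn [0.5915 0.2817 0.1128]
knob [0.4845 0.2878 0.1373]
piv [0.532  0.2284 0.104 ]
face [0.4683 0.2195 0.091 ]
bench [ 0.3287 -0.003   0.0005]
B [0.59202961 0.28114003 0.11283695] Bside [0.59062506 0.28544665 0.11283695] Kn [0.48463211 0.28827872 0.137     ] Kside [0.48462568 0.28925228 0.137     ]
red ([190.1, 265.3], [189, 264, 4, 4, 12]) [0.4403 0.2008 0.09  ]
[107  20  90] [110  18  86] [ 20  22 106]
yaw -0.28832709665290146 0.10755587450057158 0.10763449060154393
origin [0.51761755 0.23435929]
pivot [0.53199837 0.23009406] pix pivot [0.53131944 0.22832686 0.1       ]
0 [0.48467133 0.28827611]
0.3 [0.46959115 0.2716914 ]
0.6 [0.46008562 0.25139093]
0.9 [0.45700384 0.22918806]
1.2 [0.4606211  0.20706613]
```

Call:
{"op": "carry_out", "data": {"moves": [14,35.5,0,0.011,1,14,35.5,0,0.011,1,14,35.5,0,0.011,1,14,35.5,0,0.011,1,14,35.5,0,0.011,1,14,35.5,0,0.011,1,14,35.5,0,0.011,1,14,35.5,0,0.011,1]}}

```text
time_s: 0.82
position: [0.3663, -0.2852, 0.4047]
eef_rot: [0.968, 0.251, -0.0, 0.0]
contact_force: [1.5, -0.5, -0.3]
width: 0.0002
grasp_force: 0.0
```

Call:
{"op": "carry_out", "data": {"moves": [14,35.5,0,0.011,1,14,35.5,0,0.011,1,14,35.5,0,0.011,1,14,35.5,0,0.011,1,14,35.5,0,0.011,1,14,35.5,0,0.011,1,14,35.5,0,0.011,1,14,35.5,0,0.011,1]}}

```text
time_s: 1.48
position: [0.4783, -0.0012, 0.4048]
eef_rot: [0.956, 0.293, 0.0, 0.0]
contact_force: [0.1, -0.9, -0.7]
width: -0.0001
grasp_force: 0.0
```

Call:
{"op": "carry_out", "data": {"moves": [14,35.5,0,0.011,1,14,35.5,0,0.011,1,14,35.5,0,0.011,1,14,35.5,0,0.011,1,14,35.5,0,0.011,1,14,35.5,0,0.011,1,14,35.5,0,0.011,1,14,35.5,0,0.011,1]}}

```text
time_s: 2.15
position: [0.5905, 0.2827, 0.4043]
eef_rot: [0.942, 0.335, -0.0, 0.0]
contact_force: [1.1, -0.3, 0.2]
width: 0.0
grasp_force: 0.0
```

Call:
{"op": "carry_out", "data": {"moves": [0.5,-0.5,-35,0,1,0,0,-35,0,1,0,0,-25,0,1,0,0,-15,0,1,0,0,0,0,1]}}

```text
time_s: 2.57
position: [0.5895, 0.2796, 0.2903]
eef_rot: [0.942, 0.335, -0.004, 0.001]
contact_force: [-0.2, 0.1, 0.6]
width: 0.0
grasp_force: 0.0
```

Call:
{"op": "carry_out", "data": {"moves": [0,0,-3,0,1,0,0,-3,0,1,0,0,-2,0,1,0,0,0,0,1]}}

```text
time_s: 2.9
position: [0.5909, 0.2806, 0.2876]
eef_rot: [0.942, 0.335, 0.001, -0.0]
contact_force: [0.1, 1.1, 0.9]
width: 0.0001
grasp_force: 0.0
```

Run:
```python
from h import *
p,d=grab("side","s1.png")
cv2.imwrite("pics/s1c.png",cv2.resize(p[230:420,90:330,::-1],None,fx=3,fy=3))
```

```text
(no output)
```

View pics/s1c.png

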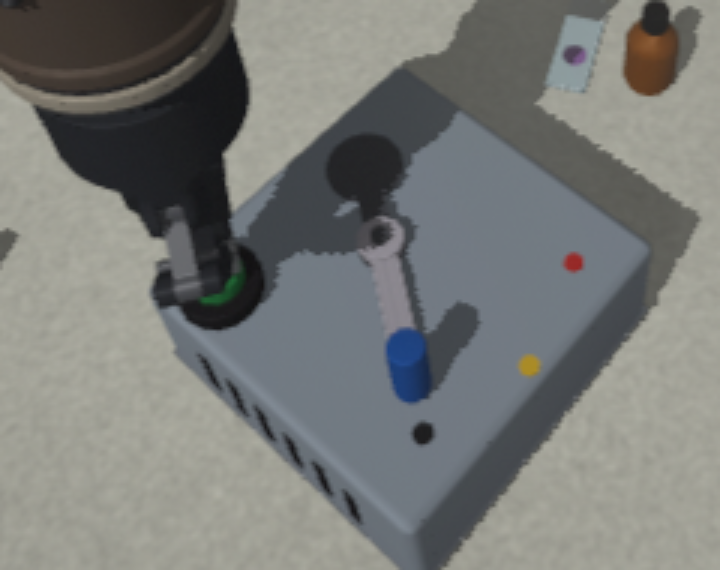

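The crop shows the closed fingertips just above the green button, with the crop's button ring at about (210,290). The lever is still at the black dot. I'll press slowly.

Call:
{"op": "carry_out", "data": {"moves": [0,0,-2,0,1,0,0,-2,0,1,0,0,-1,0,1,0,0,0,0,1]}}

```text
time_s: 3.28
position: [0.591, 0.2807, 0.282]
eef_rot: [0.942, 0.335, 0.001, -0.0]
contact_force: [1.4, 0.7, 2.5]
width: 0.0002
grasp_force: 1.3
```

Call:
{"op": "carry_out", "data": {"moves": [0,0,-1.5,0,1,0,0,-1,0,1,0,0,0,0,1]}}

```text
time_s: 3.53
position: [0.5909, 0.2807, 0.2796]
eef_rot: [0.942, 0.335, 0.001, -0.0]
contact_force: [2.2, 0.2, 3.3]
width: -0.0001
grasp_force: 1.9
```

Call:
{"op": "carry_out", "data": {"moves": [0,0,-1.5,0,1,0,0,-1,0,1,0,0,0,0,1]}}

```text
time_s: 3.78
position: [0.5909, 0.2807, 0.2792]
eef_rot: [0.942, 0.335, 0.001, 0.0]
contact_force: [-3.4, -3.8, 21.3]
width: -0.0002
grasp_force: 10.5
```

The button has bottomed out (force jumped to 21 N). Next I release, rise, and go behind the knob.

Call:
{"op": "carry_out", "data": {"moves": [0,0,8,0,1,0,0,20,0,1,0,0,25,0,1,-25,10,0,0,1,-30,10,0,0,1,-24,10,0,0,1,0,0,0,0,1,0,0,0,0,1]}}

```text
time_s: 4.45
position: [0.51, 0.3113, 0.3296]
eef_rot: [0.942, 0.336, -0.001, 0.0]
contact_force: [0.1, -0.9, -0.2]
width: -0.0002
grasp_force: 0.0
```

Call:
{"op": "carry_out", "data": {"moves": [0,0,-20,0,1,0,0,-18,0,1,0,0,-10,0,1,0,0,0,0,1]}}

```text
time_s: 4.78
position: [0.5117, 0.3091, 0.2791]
eef_rot: [0.943, 0.334, -0.002, 0.001]
contact_force: [0.1, 0.5, -0.1]
width: -0.0
grasp_force: 0.0
```

Run:
```python
from h import *
p,d=grab("side","s2.png")
cv2.imwrite("pics/s2c.png",cv2.resize(p[230:420,90:330,::-1],None,fx=3,fy=3))
print(blobs(p,(100,130,60),(125,255,255)),blobs(p,(45,90,60),(85,255,255)))
```

```text
[([225.7, 351.4], [219, 340, 14, 24, 275])] [([271.3, 141.5], [267, 137, 9, 10, 47]), ([229.1, 220.2], [211, 217, 37, 8, 196])]
```

View pics/s2c.png

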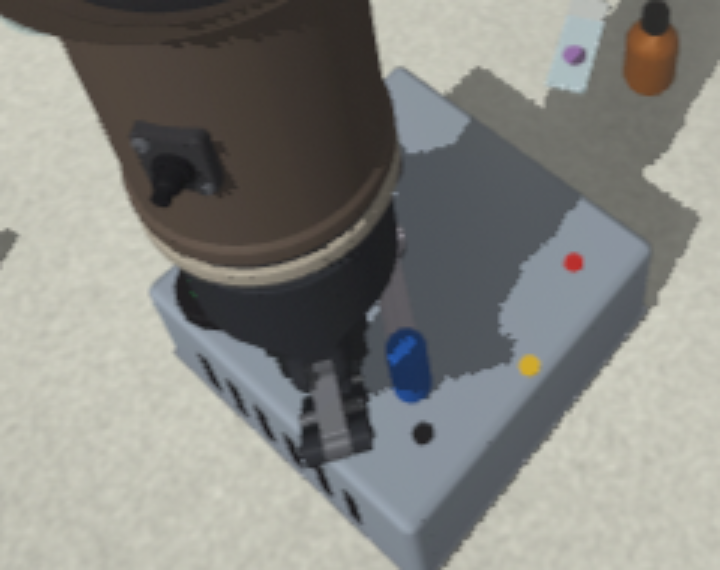

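The fingertips stand behind the knob, which is still at the black dot (crop (408,365)). I'll push it along the arc, turning with the tangent.

Call:
{"op": "carry_out", "data": {"moves": [-6,-4,0,0,1,-5.5,-4,0,0,1,-3.5,-2,0,0.05,1,-3.5,-2,0,0.05,1,-3.5,-2,0,0.05,1,-3,-2,0,0.05,1,-3,-2.3,0,0.05,1,-3,-2.3,0,0.05,1]}}

```text
time_s: 5.5
position: [0.4804, 0.2899, 0.2829]
eef_rot: [0.881, 0.473, 0.001, -0.0]
contact_force: [1.2, 0.6, -0.5]
width: 0.0002
grasp_force: 0.3
```

Call:
{"op": "carry_out", "data": {"moves": [-2.8,-2.8,0,0.05,1,-2.7,-2.8,0,0.05,1,-2.5,-3,0,0.05,1,-2.4,-3,0,0.05,1,-2.3,-3,0,0.05,1,-2.2,-3.1,0,0.05,1]}}

```text
time_s: 6.0
position: [0.4653, 0.2718, 0.2827]
eef_rot: [0.801, 0.599, 0.001, 0.0]
contact_force: [-0.3, -0.3, 0.1]
width: -0.0001
grasp_force: 0.0
```

Call:
{"op": "carry_out", "data": {"moves": [-1.9,-3.5,0,0.05,1,-1.7,-3.5,0,0.05,1,-1.6,-3.6,0,0.05,1,-1.4,-3.6,0,0.05,1,-1.3,-3.6,0,0.05,1,-1.2,-3.6,0,0.05,1]}}

```text
time_s: 6.5
position: [0.4563, 0.2511, 0.2828]
eef_rot: [0.702, 0.712, 0.001, 0.0]
contact_force: [1.5, 1.7, -0.7]
width: 0.0
grasp_force: 0.8
```

Run:
```python
from h import *
p,d=grab("side","s3.png")
cv2.imwrite("pics/s3c.png",cv2.resize(p[230:420,90:330,::-1],None,fx=3,fy=3))
print(read_state()["contact_force"],blobs(p,(100,130,60),(125,255,255)))
```

```text
[-0.46142938  0.76602363  0.03893607] []
```

View pics/s3c.png

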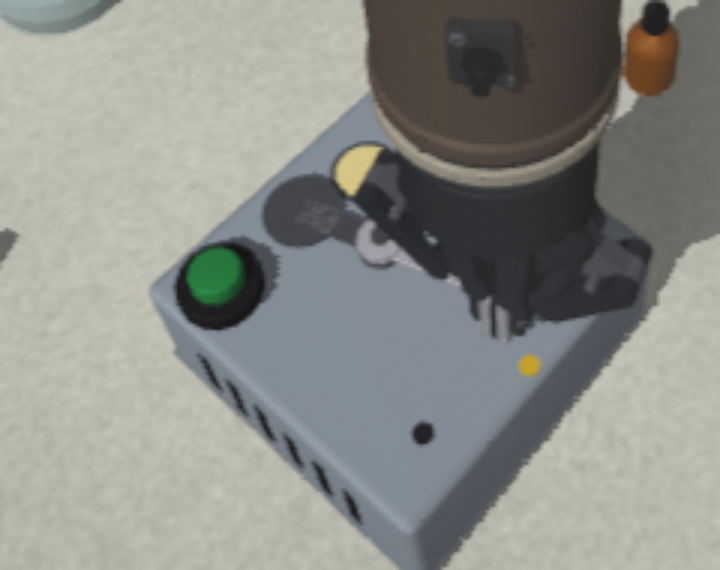

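The lever has passed the yellow dot (knob hidden behind the fingers near (500,320)), the window is mostly uncovered and the button is up. I'll push on to the stop.

Call:
{"op": "carry_out", "data": {"moves": [-0.8,-3.8,0,0.05,1,-0.6,-3.8,0,0.05,1,-0.4,-3.8,0,0.05,1,-0.2,-3.9,0,0.05,1,0,-3.9,0,0.05,1,0,0,0,0.05,1]}}

```text
time_s: 7.05
position: [0.4545, 0.2306, 0.2824]
eef_rot: [0.589, 0.808, -0.0, 0.001]
contact_force: [-0.1, 0.3, -0.2]
width: -0.0002
grasp_force: 0.0
```

Call:
{"op": "carry_out", "data": {"moves": [0.3,-2,0,0,1,0.3,-1.5,0,0,1,0,0,0,0,1]}}

```text
time_s: 7.3
position: [0.4553, 0.2278, 0.2821]
eef_rot: [0.59, 0.808, 0.0, 0.0]
contact_force: [0.1, 0.1, 0.5]
width: -0.0
grasp_force: 0.0
```

Call:
{"op": "carry_out", "data": {"moves": [0.4,-1.5,0,0,1,0.4,-1.2,0,0,1,0,0,0,0,1]}}

```text
time_s: 7.55
position: [0.4554, 0.2269, 0.2821]
eef_rot: [0.588, 0.809, 0.001, -0.001]
contact_force: [-3.6, 5.4, 0.9]
width: 0.0002
grasp_force: 3.4
```

Contact with the hard stop (6.5 N). Next I back off, rise, clear and look.

Call:
{"op": "carry_out", "data": {"moves": [-2,8,0,0,1,-3,12,0,0,1,0,0,25,0,1,0,0,35,0,1,-5,0,40,0,1,-25,-20,25,0,1,-30,-25,0,0,1,-30,-25,0,0,1]}}

```text
time_s: 8.22
position: [0.3603, 0.1758, 0.4078]
eef_rot: [0.589, 0.808, 0.001, 0.001]
contact_force: [-0.1, -1.3, -0.5]
width: -0.0001
grasp_force: 0.0
```

Call:
{"op": "carry_out", "data": {"moves": [0,-38,0,0,1,0,-38,0,0,1,0,-38,0,0,1,0,-38,0,0,1,0,-38,0,0,1,0,-38,0,0,1,0,0,0,0,1,0,0,0,0,1]}}

```text
time_s: 8.88
position: [0.3608, -0.0542, 0.4067]
eef_rot: [0.591, 0.807, -0.0, 0.0]
contact_force: [-0.1, -0.2, -0.5]
width: 0.0002
grasp_force: 0.0
```

Run:
```python
from h import *
p,d=grab("top","t4.png")
k=[b for b in blobs(p,(100,130,60),(125,255,255)) if b[0][0]<300];g=[b for b in blobs(p,(45,90,60),(85,255,255)) if b[0][0]<200]
print(k,g,[ray("top",b[0],.137).round(4) for b in k],[ray("top",b[0],.1128).round(4) for b in g])
print([ray("top",t[0],.09).round(4) for t in blobs(p,(0,150,100),(4,255,255),6)])
for b in k:
    if len(k)==1:
        v=ray("top",b[0],.137)[:2]-[.532,.2301];print((np.arctan2(v[1],v[0])+.2883-2.542)%6.283, np.linalg.norm(v))
```

```text
[([181.9, 254.8], [178, 251, 9, 9, 65])] [([144.4, 181.8], [138, 176, 13, 13, 132])] [array([0.4602, 0.2069, 0.137 ])] [array([0.5919, 0.281 , 0.1128])]
[array([ 0.4765, -0.2713,  0.09  ]), array([0.4401, 0.2014, 0.09  ])]
1.2004089634966633 0.07542902180146262
```

View pics/t4.png

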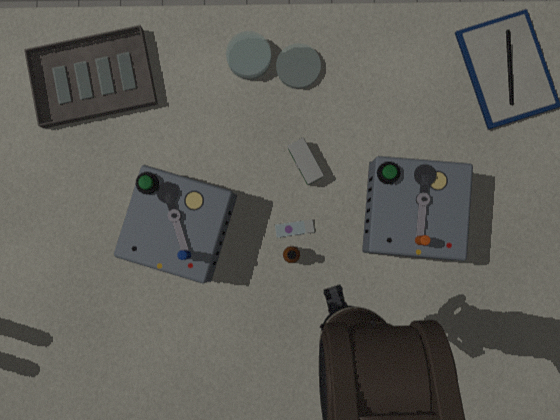

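The picture shows the blue knob at (182,255), beside the red dot, which gives q = 1.20. The window at (194,200) is fully open, the button is up, the lamp has not moved, and the hand is clear.

```bash
python3 -c "
from plant import *
print(sign_off())"
```

```text
the job is handed in; nothing more can be done
None
```

I pressed the blue illuminator's green button right down and let it up, then pushed its lever to the second stop: measured 1.20 rad, shutter fully open, lamp and bystanders unmoved in the last picture, hand clear. The job is handed in, but the hand-in gave no verdict.

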